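# Stow the nail files and foot care in the caddy tiers

### The job

Swing the chrome leg out of the way of the low caddy bay's mouth until it snaps into its end stop. Then slide every steel nail file over the tile, pressing down on its top and never picking it up, all the way into the bay, so that the files lie flat and lengthwise beside each other, none on top of another. Also put both pumice stones and the grey brush into the wire basket.

Things in the scene. Friction and masses are not known exactly. Their poses are not given: they have to be found in the camera images.
- bay: low chrome frame fixed on the counter, no floor. Origin: centre of the bay on the tile; x across, y lengthwise inward, z up. Inner space x -70 to 70 mm, y -85 (open mouth) to 85 mm (end wall). Side walls 8 mm thick, 10 high; end wall 8 thick, 48 high. A hinge post 22 mm thick, 34 high, with a small spring, stands at (87, -93). It holds three files lengthwise, e.g. centred at x = -45, 0 and 45 mm
- leg (a joint): angle of the leg on its upright hinge, rad: at 0 it lies across the bay's mouth (its start); it grows counter-clockwise from above as the leg swings outward to its end stop at 1.6, where it points along the bay's -y, beyond the +x side wall. A spring snaps it home over about the last 0.3 rad (shut below 0.3); between, friction holds it (3 N at the tab moves it)
- leg_hinge (a point): the leg's hinge axis at tile height, at (87, -93, 0) mm in the bay's frame
- leg_tab (a point): top centre of the leg's upright finger post: a round post 14 mm in diameter with a black 15 mm tip, top 46 mm above the tile, 140 mm from the hinge axis. Below it the leg is a bar 10 mm thick, from 2 to 18 mm above the tile, reaching 162 mm from the hinge axis
- basket: open chrome wire basket fixed on the counter, outside 206 (x) x 134 (y) x 50 mm high, walls 5 mm, floor 4 mm. Origin at the centre of its underside, z up
- file1: steel nail file, a thin flat strip 130 x 26 x 3 mm (75 g) lying on the smooth wet tile, where it slides easily (friction about 0.2). Origin at the centre of its underside; x along its length, z up. Two or three files are present (None if absent); all are alike
- file2: steel nail file, a thin flat strip 130 x 26 x 3 mm (75 g) lying on the smooth wet tile, where it slides easily (friction about 0.2). Origin at the centre of its underside; x along its length, z up. Two or three files are present (None if absent); all are alike
- file3: steel nail file, a thin flat strip 130 x 26 x 3 mm (75 g) lying on the smooth wet tile, where it slides easily (friction about 0.2). Origin at the centre of its underside; x along its length, z up. Two or three files are present (None if absent); all are alike
- pumice1: green pumice stone, a block 55 x 40 x 30 mm (about 60 g), one of two alike. Origin at the centre of its underside; x along its 55 mm length, y across its 40 mm width, z up
- pumice2: green pumice stone, a block 55 x 40 x 30 mm (about 60 g), one of two alike. Origin at the centre of its underside; x along its 55 mm length, y across its 40 mm width, z up
- brush: grey silicone brush, a block 55 x 40 x 34 mm (about 70 g), bristles down, ridge on its back. Origin at the centre of its underside; x along its 55 mm length, y across its 40 mm width, z up
Mind the look-alikes: they are no part of the job. Leave any purple or yellow look-alike of the file3 alone.

How it is judged:
On the way, in this order (a step that is already met when the one before it is completed fails the run):
1. the leg is swung out and seated in its end stop (value of joint leg above 1.54 rad), for 0.3 s.
2. with the leg out, every nail file present lies in the bay (x of file1 in the frame of bay between -0.066 and 0.066 m and y of file1 in the frame of bay between -0.032 and 0.04 m and angle between the x axis of each of file1, file2, file3 and the y axis of bay, either way round below 0.3 rad and angle between each of file1, file2, file3's own z axis and vertical below 0.06 rad and height (world z) of each of file1, file2, file3 below 0.002 m and linear speed of each of file1, file2, file3 below 0.03 m/s and x of file2 in the frame of bay between -0.066 and 0.066 m and y of file2 in the frame of bay between -0.032 and 0.04 m and x of file3 in the frame of bay between -0.066 and 0.066 m and y of file3 in the frame of bay between -0.032 and 0.04 m and value of joint leg above 1.54 rad), for 0.2 s.
At the end, for the whole second after the job is handed in: The leg is seated (above 1.54 rad). Every file present lies flat on the tile in the bay (its centre 4 mm or more inside the side walls; its tail at most 12 mm out of the mouth), lengthwise within 0.3 rad, none on another. Both pumice stones and the brush rest inside the basket. All at rest (all of step 2 and x of pumice1 in the frame of basket between -0.1 and 0.1 m and y of pumice1 in the frame of basket between -0.064 and 0.064 m and z of each of pumice1, pumice2, brush in the frame of basket below 0.06 m and linear speed of each of pumice1, pumice2, brush below 0.03 m/s and x of pumice2 in the frame of basket between -0.1 and 0.1 m and y of pumice2 in the frame of basket between -0.064 and 0.064 m and x of brush in the frame of basket between -0.1 and 0.1 m and y of brush in the frame of basket between -0.064 and 0.064 m); the robot touches nothing.
It fails at once if a nail file is picked up (more than 20 mm off the tile) (height (world z) of any of file1, file2, file3 above 0.02 m).
Of file1, file2, file3 only 2 to 3 are there at a start; the rules pass over those that are not, and their reading is None.
At some moment in a run one of file1, file2, file3 may be knocked a few centimetres aside while the robot is not near it.
Once in a run the grip may slacken for a moment while it holds something.
It also fails if it takes over 210 s, if anything falls off the work surface, if the arm or the gripper's body presses on something with over 40 N, if the wrist force passes 120 N, or if a joint passes its speed limit or range.

### The arm

A 6-joint arm with a two-finger parallel gripper is mounted at the origin on the work surface. World frame = base frame: x ahead of the robot, y to its left, z up, the work surface at z = 0. Lengths are in m, angles in rad, forces in N, time in s.
With the tool pointing down it reaches from about 0.375 to 0.75 m from the base axis. Payload 9 kg.
Tool frame: the origin (TCP) lies at the very end of the fingers, on their centre line; the grasp point (between the pads) lies 19 mm behind it; z points along the fingers, y is the line along which they close (so a half turn about z gives the same grasp; the last joint's range is limited). The gripper opens to 85 mm and grips with 20 to 120 N. Pads are 22 mm wide; open, the fingers measure 114 mm over their backs; the gripper's body (76 mm by 85 mm) begins 54 mm behind the grasp point. The pads swing forward as they close: fully open they stand 13 mm farther back than shut.
Start: joints at [0.954, 0.104, 0.097, 1.564, 0, 1.353], TCP at [0.233, 0.553, 0.231] pointing down, gripper open.
Joint ranges: [-2.99, 2.99], [-0.84, 1.86], [-1.1, 1.16], [-1.84, 2.11], [-1.51, 1.56], [-3.14, 3.14]. Speed limits (rad/s): [2.22, 2.22, 2.57, 3.14, 3.14, 3.14].

### API

Orientations are given as [roll, pitch, yaw] about the fixed x, y, z axes, in that order (R = Rz(yaw) Ry(pitch) Rx(roll)).
In Python, from station import env gives the robot as it stands.
- The arm moves only by the tool servo_tool, never from a script. Its argument "series" is one flat list of numbers, 5 for each row, row after row: the shift along the tool's x, y, z in m, then the turn about the tool's z in degrees, then the finger opening in m, from 0 to 0.0854. A call has 1 to 20 rows; each row shifts and turns the commanded pose from where the row before left it, along the tool's axes as they then stand; what a row does not reach is not made up. A row lasts 1/10 s, in which the tool goes at most 50 mm and 8.59 degrees, less where a joint would pass 70% of its speed; a pose out of reach is approached as far as the arm can. A call is refused whole if a number of a shift passes 0.05 or a number of a turn 8.59, either way. A call with a gripper value outside its range is refused whole. The fingers move at their own pace and stop on an object; "newtons" is the grip in N (left out, the last holds). Time passes only in rows, so rows that do not move let the fingers close. It gives the time, the measured TCP pose, the force, the opening and the grip force at its end, in the units of the state.
- env.state(): the state, without advancing time (a new reading comes with each control period).
- env.snapshot(name): name is "scene" or "top" or "wrist"; returns the picture (384x512x3 uint8, red, green, blue); there is no depth.
- env.calibration(name): a dict with "vertical_fov" (degrees; the focal length in pixels is half the picture's height over the tangent of half this angle, whatever the lens; pixels are square), "cx", "cy" (the principal point, pixels), "world_to_cam" (4x4, takes a point from world to camera coordinates). Camera axes: x right, y down, z forward; pixel columns grow to the right and rows downward; lengths in m; the calibration is good to about 2 mm. A picture is of the moment at which its call begins: read the wrist's pose just before it. calibration takes no time and is no camera call; for the wrist camera it gives the pose at the moment of the call.
- env.job_done(): hands the job in; it is judged then, once.
Trained networks look in the newest picture that a camera, given by its name, has taken for a name from the list of things; names that differ only in an ending like _2 or _b are one class to them, and where a whole thing is asked for, a point or a joint stands for the part that bears it (a point fixed in the world has none). Each returns a list of dicts, best first, with "p" (0 to 1); they miss things now and then, are a little off and sometimes report something else, mostly with a low value. They report only what shows in the picture. A call takes as long as a camera call. They do not tell look-alikes from the thing itself.
- env.trace(camera, thing): "region" (384x512 bool, what is visible of it).
- env.tip_of(camera, thing): "centre" ([x, y, z] in m, in world coordinates, good to about 4 mm: a listed point, or the origin of a listed thing).
The state is a dict: "time_s": time; "joint_pos": joint angles; "joint_vel": joint speeds; "joint_efforts": joint torques, N m; "ee_pos": TCP position; "orientation": TCP orientation; "force": force on the tool from outside, world axes, zero at the start; "wrist_torque": the same for the moment, N m; "grip_width": opening from 0.0 (shut) to 1.0 (fully open); "grasp_force": force on a finger pad.
Only numpy, scipy, OpenCV 4.12 (cv2) and the standard library are available. Lean on these libraries where they do the work, as an engineer would, in place of code of your own. Each camera call takes 0.05 s, during which the arm holds its last target. There are 200 camera calls.

## Working session

There is one attempt and no reset: what is moved stays moved. The work goes in short steps, Python scripts to look and compute and a tool call to move; the robot and the scene stay as the last step left them, time stands still between calls to the robot, and variables do not carry over. Pictures are saved under pics/ and viewed, at most 14 in all, crops included, and the job is handed in when it is done.

Besides the shell and the picture viewer there is one more tool, called after "Call:" in YAML: its name, and indented under it one key for each argument. servo_tool: Moves the arm, as the interface text tells. Its arguments: {"type":"object","properties":{"series":{"type":"array"},"newtons":{"type":"number"}},"required":["series"]}

```bash
mkdir -p pics; ls; cat > h.py <<'E'
import numpy as np, cv2
from station import env
from scipy.spatial.transform import Rotation as R
def save(cam,name):
    im=env.snapshot(cam); cv2.imwrite(f'pics/{name}.png',im[:,:,::-1]); return im
def cal(cam):
    c=env.calibration(cam); f=192/np.tan(np.radians(c['vertical_fov'])/2); return f,c['cx'],c['cy'],np.array(c['world_to_cam'])
def ground(cam,pts,z=0.,c=None):
    f,cx,cy,T=c or cal(cam); pts=np.atleast_2d(pts).astype(float)
    d=np.c_[(pts[:,0]-cx)/f,(pts[:,1]-cy)/f,np.ones(len(pts))]@T[:3,:3]
    o=-T[:3,:3].T@T[:3,3]; s=(z-o[2])/d[:,2]; return o+d*s[:,None]
def proj(cam,P):
    f,cx,cy,T=cal(cam); q=np.atleast_2d(P)@T[:3,:3].T+T[:3,3]; return np.c_[f*q[:,0]/q[:,2]+cx,f*q[:,1]/q[:,2]+cy]
def rect(cam,reg,z):
    "min-area rect of region projected to height z: centre,size(long,short),angle of long axis deg"
    ys,xs=np.nonzero(reg); g=ground(cam,np.c_[xs,ys],z)[:,:2]
    (c,s,a)=cv2.minAreaRect((g*1000).astype(np.float32))
    if s[0]<s[1]: s=s[::-1]; a+=90
    return np.round(c,1),np.round(s,1),round((a+90)%180-90,1)
E
python3 - <<'E'
from h import *
s=env.state(); print(s)
for cam in ('top','scene'):
    save(cam,cam+'0')
    for n,z in (('file1',.003),('pumice1',.03),('brush',.034),('bay',.01),('basket',.05),('leg_tab',.03)):
        t=env.tip_of(cam,n); print(cam,n,[(np.round(np.array(d['centre'])*1000,0).tolist(),round(d['p'],2)) for d in t])
        if cam=='top': print('   ',[(rect(cam,d['region'],z),round(d['p'],2)) for d in env.trace(cam,n) if d['region'].sum()>5])
print(env.tip_of('top','leg_hinge'))
E
```

```text
pics
{'time_s': 0.0, 'joint_pos': array([ 9.54323752e-01,  1.04704447e-01,  9.64577801e-02,  1.56386759e+00,
       -1.75285734e-05,  1.35310007e+00]), 'joint_vel': array([ 0.00016765,  0.00051591, -0.00200184, -0.00042093, -0.00030709,
       -0.00180091]), 'joint_efforts': array([ 2.85997696e-03, -5.56925654e+01,  5.03654194e+01,  1.65473018e-02,
       -1.55822390e-04, -4.39448252e-05]), 'ee_pos': array([0.2327765 , 0.55265326, 0.23051297]), 'orientation': array([-3.14030205e+00, -2.67532300e-04,  2.74281617e+00]), 'force': array([-0.02737883, -0.55433223,  0.42322   ]), 'wrist_torque': array([ 0.00711851, -0.00623915, -0.01231846]), 'grasp_force': 0.0, 'grip_width': 1.002806436064408}
top file1 [([227.0, 267.0, 4.0], 0.97), ([439.0, -130.0, 4.0], 0.86), ([502.0, -205.0, -4.0], 0.81), ([571.0, -204.0, -3.0], 0.77), ([307.0, -307.0, 2.0], 0.57), ([340.0, 132.0, 1.0], 0.56)]
    [((array([ 569.5, -203.4]), array([126. ,  25.8]), -77.4), 0.79), ((array([ 501.2, -204.9]), array([127.5,  27.1]), 80.5), 0.78), ((array([ 310.3, -306.6]), array([126.6,  27.5]), 26.2), 0.77), ((array([227.
[... 610 characters left out ...]
 89.4), 0.97)]
top basket [([530.0, -362.0, -1.0], 0.85)]
    [((array([ 526.6, -359.2]), array([209.7, 145.9]), -1.8), 0.7)]
top leg_tab [([488.0, 163.0, 46.0], 0.91), ([534.0, -364.0, -2.0], 0.42)]
    [((array([545.4, 158.9]), array([165. ,  22.2]), -1.8), 0.56)]
scene file1 [([344.0, 130.0, 0.0], 0.83), ([438.0, -132.0, 4.0], 0.78), ([309.0, -308.0, 1.0], 0.74), ([497.0, -205.0, -0.0], 0.7), ([225.0, 264.0, -0.0], 0.54)]
scene pumice1 [([666.0, -69.0, -1.0], 0.66), ([660.0, -233.0, -1.0], 0.59)]
scene brush [([666.0, -147.0, -3.0], 0.76)]
scene bay []
scene basket [([526.0, -364.0, -2.0], 0.72)]
scene leg_tab [([487.0, 163.0, 44.0], 0.75)]
[{'centre': [0.6249, 0.156, 0.0024], 'p': 0.68}]
```

View pics/top0.png

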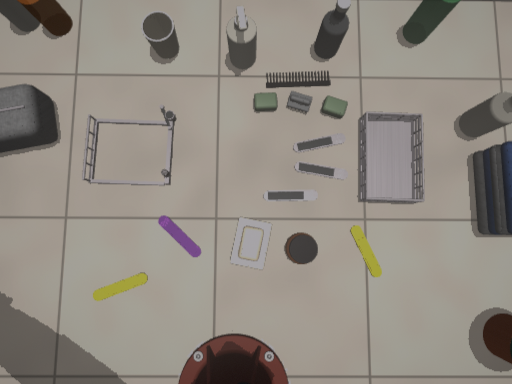

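View pics/scene0.png

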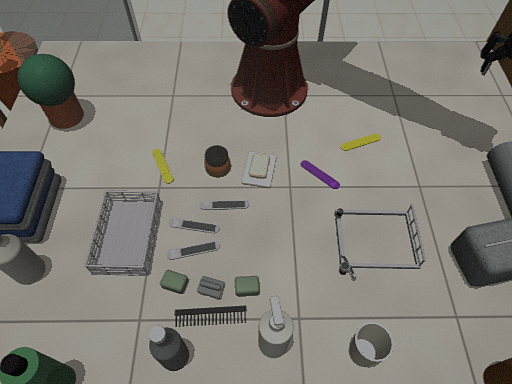

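```bash
cat >> h.py <<'E'
BAY=np.array([.5423,.253]); BY=np.radians(-2)
def bay(P):
    P=np.atleast_2d(P).astype(float); o=P.copy(); c,s=np.cos(BY),np.sin(BY)
    o[:,0]=c*P[:,0]-s*P[:,1]+BAY[0]; o[:,1]=s*P[:,0]+c*P[:,1]+BAY[1]; return o
E
python3 - <<'E'
from h import *
im=env.snapshot('top')
print([np.round(d['centre'],3) for d in env.tip_of('scene','leg_hinge')])
k=4; x0,y0=70,95
cr=cv2.resize(im[y0:y0+110,x0:x0+130,::-1],None,fx=k,fy=k,interpolation=cv2.INTER_CUBIC)
def line(P,col):
    q=((proj('top',bay(P))-[x0,y0]+.5)*k).astype(int)
    cv2.polylines(cr,[q],False,col,1)
line([[-.074,-.085,.01],[-.074,.089,.01],[.074,.089,.01],[.074,-.085,.01]],(0,0,255))
line([[-.074,.089,.048],[.074,.089,.048]],(255,0,0))
line([[.087,-.093,.0],[.087,-.093,.034]],(0,255,0)); line([[-.053,-.093,.018],[-.053,-.093,.046]],(0,255,0))
cv2.imwrite('pics/ov.png',cr)
E
```

```text
[array([ 0.627,  0.161, -0.001])]
```

View pics/ov.png

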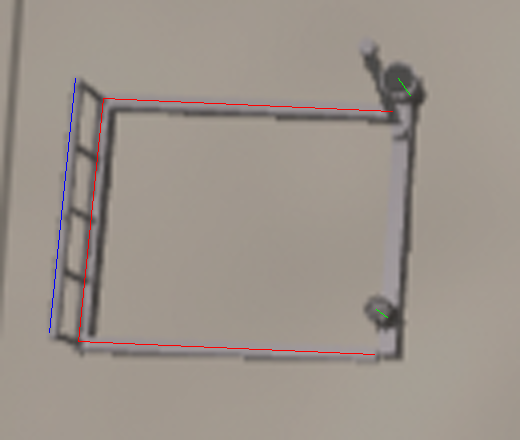

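Call:
servo_tool:
  series: [0,0,0,-7,0.085,0,0,0,-7,0.085,0,0,0,-6.8,0.085,-0.0268,-0.0382,0,0,0.085,-0.0268,-0.0382,0,0,0.085,-0.0268,-0.0382,0,0,0.085,-0.0268,-0.0382,0,0,0.085,-0.0268,-0.0382,0,0,0.085,-0.0268,-0.0382,0,0,0.085,-0.0268,-0.0382,0,0,0.085,-0.0268,-0.0382,0,0,0.085,-0.0268,-0.0382,0,0,0.085,-0.0268,-0.0382,0,0,0.085,0,0,0.04,0,0.085,0,0,0.04,0,0.085,0,0,0,0,0.085]
  newtons: 30

```text
time_s: 2.75
ee_pos: [0.484, 0.161, 0.146]
orientation: [-3.141, -0.008, 3.105]
force: [-1.3, 0.1, -0.8]
grip_width: 0.997
grasp_force: 0.0
```

Call:
servo_tool:
  series: [-0.003,0.001,0.03,0,0.085,0,0,0.03,0,0.085,0,0,0.03,0,0.085,0,0,0.032,0,0.085,0,0,0,0,0,0,0,0,0,0,0,0,0,0,0,0,0,0,0,0,0,0,0,0,0,0,0,0,0,0,0,0,0,0,0]

```text
time_s: 3.85
ee_pos: [0.4913, 0.1619, 0.031]
orientation: [-3.14, 0.002, 3.105]
force: [-1.3, -4.6, 7.0]
grip_width: 0.144
grasp_force: 29.2
```

Call:
servo_tool:
  series: [-0.0005,-0.0122,0,-5,0,-0.0005,-0.0122,0,-5,0,-0.0005,-0.0122,0,-5,0,-0.0005,-0.0122,0,-5,0,-0.0005,-0.0122,0,-5,0,-0.0005,-0.0122,0,-5,0,-0.0005,-0.0122,0,-5,0,-0.0005,-0.0122,0,-5,0,-0.0005,-0.0122,0,-5,0,-0.0005,-0.0122,0,-5,0,-0.0005,-0.0122,0,-5,0,-0.0005,-0.0122,0,-5,0,-0.0005,-0.0122,0,-5,0,-0.0005,-0.0122,0,-5,0,-0.0005,-0.0122,0,-5,0,-0.0005,-0.0122,0,-5,0,-0.0005,-0.0122,0,-5,0,-0.0005,-0.0122,0,-5,0]

```text
time_s: 5.65
ee_pos: [0.6261, 0.0221, 0.031]
orientation: [-3.139, 0.009, -1.599]
force: [0.1, 26.3, 9.7]
grip_width: 0.145
grasp_force: 30.0
```

Call:
servo_tool:
  series: [0,0,0,0,0,0,0,0,0,0.03,0,0,0,0,0.05,0,0,0,0,0.05,0,0,0,0,0.05,0,0,-0.03,0,0.05,0,0,-0.03,0,0.05,0,0,-0.03,0,0.05,0,0,0,0,0.05]

```text
time_s: 6.55
ee_pos: [0.6272, 0.0166, 0.1245]
orientation: [-3.134, -0.001, -1.607]
force: [1.1, 0.3, -0.2]
grip_width: 0.589
grasp_force: 0.0
```

```bash
sed -i 's/BAY=.*;/BAY=np.array([.5395,.2515]);/' h.py; python3 - <<'E'
from h import *
im=save('top','top1')
for cam in ('top','scene'):
    if cam=='scene': env.snapshot(cam)
    print([(np.round(d['centre'],3),round(d['p'],2)) for d in env.tip_of(cam,'leg_tab')])
    for d in env.trace(cam,'file1'): print(cam,rect(cam,d['region'],.003),round(d['p'],2))
print(bay([[-.045,.005,0],[0,.005,0],[.045,.005,0],[.087,-.093,0],[.087+.14*np.sin(.02),-.233,.046]]))
E
```

```text
[(array([0.629, 0.019, 0.046]), 0.59)]
top (array([ 309.7, -307.6]), array([130.7,  28.6]), 25.6) 0.88
top (array([ 568.9, -202.3]), array([127.2,  29.2]), -76.8) 0.84
top (array([ 440.1, -131.4]), array([126.6,  26.1]), -88.1) 0.71
top (array([ 501.2, -204.7]), array([127.2,  27. ]), 79.5) 0.57
[(array([0.628, 0.018, 0.044]), 0.73)]
scene (array([ 570. , -199.6]), array([126.2,  26.8]), -77.7) 0.96
scene (array([ 313.8, -304.3]), array([126.5,  30.3]), 21.5) 0.92
scene (array([ 501.9, -203.4]), array([127.9,  27.7]), 80.4) 0.82
scene (array([ 441.8, -128.9]), array([128.3,  30.7]), -86.5) 0.65
scene (array([227.6, 264.3]), array([123.5,  28.9]), -71.5) 0.64
scene (array([ 649.6, -237.2]), array([61.4, 45.2]), 70.7) 0.23
[[0.49470191 0.25806743 0.        ]
 [0.5396745  0.25649695 0.        ]
 [0.58464708 0.25492648 0.        ]
 [0.62320135 0.1555204  0.        ]
 [0.62111353 0.01550797 0.046     ]]
```

View pics/top1.png

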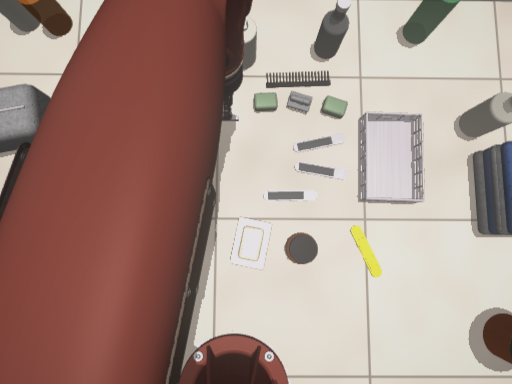

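Call:
servo_tool:
  series: [0,0,0,8.3,0,0,0,0,8.3,0,0,0,0,8.3,0,0,0,0,8.3,0,0,0,0,8.3,0,0,0,0,8.3,0,0,0,0,8.3,0,0,0,0,8.3,0,0,0,0,8.6,0]

```text
out of range; nothing moved
```

Call:
servo_tool:
  series: [0,0,0,8.3,0,0,0,0,8.3,0,0,0,0,8.3,0,0,0,0,8.3,0,0,0,0,8.3,0,0,0,0,8.3,0,0,0,0,8.3,0,0,0,0,8.3,0,0,0,0,8.5,0,0.0211,-0.038,0,0,0,0.0211,-0.038,0,0,0,0.0211,-0.038,0,0,0,0.0211,-0.038,0,0,0,0.0211,-0.038,0,0,0,0,0,0.03,0,0,0,0,0.03,0,0,0,0,0.025,0,0,0,0,0,0,0]

```text
time_s: 8.65
ee_pos: [0.5616, -0.19, 0.0295]
orientation: [3.136, -0.006, -2.914]
force: [-1.5, -0.0, -1.0]
grip_width: 0.005
grasp_force: 0.0
```

Call:
servo_tool:
  series: [-0.004,-0.001,0.02,0,0,0,0,0.004,0,0,0,0,0.003,0,0,0,0,0,0,0,0,0,0,0,0]

```text
time_s: 9.15
ee_pos: [0.5694, -0.1919, 0.0083]
orientation: [-3.141, 0.001, -2.914]
force: [0.6, -0.0, -0.0]
grip_width: 0.002
grasp_force: 0.0
```

```bash
python3 - <<'E'
from h import *
s=env.state(); print(s['ee_pos'],s['force'],s['orientation'])
save('scene','sc2'); env.snapshot('top')
for cam in ('top','scene'):
    print([(np.round(d['centre'],3),round(d['p'],2)) for d in env.tip_of(cam,'leg_tab')])
    for d in env.trace(cam,'file1'): print(cam,rect(cam,d['region'],.003),round(d['p'],2))
E
```

```text
[ 0.56936171 -0.19193545  0.00832497] [ 0.57760057 -0.04133782 -0.01274351] [-3.14085582e+00  8.67329135e-04 -2.91372617e+00]
[(array([0.626, 0.016, 0.051]), 0.9)]
top (array([ 289.1, -316.9]), array([81.5, 24.6]), 24.3) 0.9
top (array([227.2, 262.9]), array([125.6,  27.1]), -69.7) 0.83
top (array([367.1, 154.9]), array([57. , 22.8]), 46.3) 0.81
[(array([0.628, 0.016, 0.047]), 0.73)]
scene (array([ 439.6, -122.6]), array([115.3,  30.8]), 89.6) 0.91
scene (array([ 570.8, -199.6]), array([125.4,  26.9]), -78.6) 0.79
scene (array([342.3, 131.1]), array([127.7,  33.3]), 48.4) 0.73
scene (array([226.9, 265.3]), array([131.5,  28.8]), -68.2) 0.54
scene (array([ 650.1, -237.9]), array([59.9, 44.5]), 69.2) 0.23
```

View pics/sc2.png

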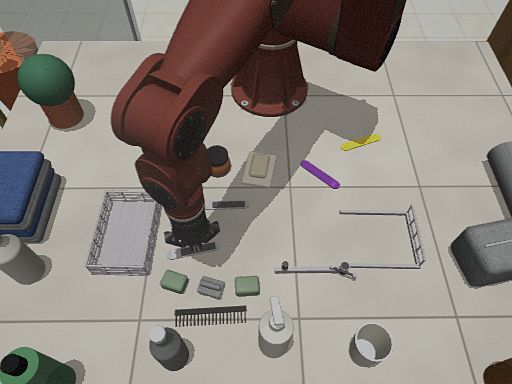

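Call:
servo_tool:
  series: [0,0,0.004,0,0,0,0,0.001,0,0,0,0,0.001,0,0,0,0,0,0,0,0,0,0,0,0]

```text
time_s: 9.95
ee_pos: [0.5699, -0.1923, 0.003]
orientation: [-3.14, 0.002, -2.914]
force: [-2.1, 1.9, 13.7]
grip_width: -0.002
grasp_force: 6.7
```

Call:
servo_tool:
  series: [-0.003,0.012,0,0,0,-0.004,0.018,0,0,0,-0.0045,0.0195,0,0,0,-0.0045,0.0195,0,0,0,-0.0045,0.0195,0,0,0,-0.0045,0.0195,0,0,0,-0.0045,0.0195,0,0,0,0,0,0,0,0,0,0,0,0,0]

```text
time_s: 10.85
ee_pos: [0.5705, -0.0602, 0.0031]
orientation: [-3.141, 0.003, -2.912]
force: [0.2, 3.4, 11.7]
grip_width: 0.001
grasp_force: 5.9
```

```bash
cat > look.py <<'E'
from h import *
s=env.state(); print(s['time_s'],s['ee_pos'].round(4),s['force'].round(1),s['orientation'].round(3))
for cam in ('top','scene'):
    env.snapshot(cam)
    for d in env.trace(cam,'file1'): 
        r=rect(cam,d['region'],.003)
        if r[0][0]>350: print(cam,r,round(d['p'],2))
E
python3 look.py
```

```text
10.85 [ 0.5705 -0.0602  0.0031] [ 0.2  3.4 11.7] [-3.141e+00  3.000e-03 -2.912e+00]
top (array([ 500.6, -204. ]), array([129.1,  31.2]), 81.2) 0.63
top (array([ 440.5, -147.8]), array([94.1, 25.9]), -87.1) 0.62
scene (array([ 502.3, -204.4]), array([126.1,  28.4]), 78.9) 0.87
scene (array([571.8, -68.1]), array([128.7,  26.5]), -78.0) 0.82
scene (array([ 441.9, -152.7]), array([75.7, 27.7]), -86.4) 0.58
```

Call:
servo_tool:
  series: [-0.0045,0.0195,0,3,0,-0.0035,0.0197,0,3,0,-0.0024,0.02,0,3,0,-0.0014,0.02,0,3,0,-0.0003,0.02,0,3,0,-0.0007,0.02,0,0,0,-0.0007,0.02,0,0,0,-0.0007,0.02,0,0,0,-0.0007,0.02,0,0,0,0,0,0,0,0,0,0,0,0,0]

```text
time_s: 12.15
ee_pos: [0.5759, 0.1204, 0.0031]
orientation: [3.14, 0.004, 3.109]
force: [0.4, 2.7, 10.7]
grip_width: 0.001
grasp_force: 5.5
```

```bash
python3 look.py
```

```text
12.15 [0.5759 0.1204 0.0031] [ 0.4  2.7 10.7] [3.14  0.004 3.109]
top (array([568.9, 111.2]), array([125.6,  18.4]), -88.1) 0.85
top (array([ 502.2, -206.1]), array([125.5,  27.4]), 80.6) 0.79
top (array([ 440.8, -131.3]), array([131.3,  26.3]), -89.6) 0.73
scene (array([574.5, 111.5]), array([128. ,  27.8]), 87.9) 0.84
scene (array([ 439.5, -129.1]), array([128.4,  30.8]), 89.6) 0.77
scene (array([ 501.7, -203.9]), array([130.2,  30.7]), 79.6) 0.59
```

Call:
servo_tool:
  series: [-0.001,0.02,0,0,0,-0.001,0.0209,0,0,0,-0.001,0.0209,0,0,0,-0.001,0.0209,0,0,0,-0.001,0.0209,0,0,0,-0.001,0.0209,0,0,0,-0.001,0.0209,0,0,0,0,0,0,0,0,0,0,0,0,0,0,0,-0.01,0,0,0,0,-0.03,0,0,0,0,-0.03,0,0,0,0,0,0,0]

```text
time_s: 13.65
ee_pos: [0.5888, 0.2648, 0.0764]
orientation: [3.14, 0.007, 3.107]
force: [0.8, 0.5, 0.0]
grip_width: -0.003
grasp_force: 0.0
```

```bash
python3 look.py
```

```text
13.65 [0.5888 0.2648 0.0764] [0.8 0.5 0. ] [3.14  0.007 3.107]
top (array([585.1, 254.2]), array([130.8,  27.7]), 86.8) 0.59
top (array([ 440.1, -132.5]), array([124.4,  25.6]), -88.1) 0.58
top (array([ 501.3, -205. ]), array([126.8,  26.5]), 80.0) 0.57
scene (array([586.8, 258.3]), array([125.5,  28.5]), 87.2) 0.92
scene (array([ 502.2, -203.4]), array([127.9,  27.9]), 80.6) 0.83
scene (array([ 441.1, -129. ]), array([128.2,  27.7]), 89.6) 0.66
```

Call:
servo_tool:
  series: [0.0069,-0.0462,0,0,0,0.0069,-0.0462,0,0,0,0.0069,-0.0462,0,0,0,0.0069,-0.0462,0,0,0,0.0069,-0.0462,0,0,0,0.0069,-0.0462,0,0,0,0.0069,-0.0462,0,0,0,0.0069,-0.0462,0,0,0,0.0069,-0.0462,0,0,0,0.0069,-0.0462,0,8,0,0,0,0,0,0,0,0,0.03,0,0,0,0,0.03,0,0,0,0,0.008,0,0,0,0,0,0,0,0,0,0,0,0]

```text
time_s: 15.45
ee_pos: [0.5014, -0.1946, 0.0031]
orientation: [3.141, -0.001, 2.969]
force: [0.8, -0.8, 2.9]
grip_width: 0.002
grasp_force: 1.5
```

Call:
servo_tool:
  series: [0,0,0.0007,0,0,0,0,0,0,0,0.002,0.012,0,0,0,0.0035,0.0197,0,0,0,0.0035,0.0197,0,-2,0,0.0028,0.0198,0,-2,0,0.0021,0.02,0,-2,0,0.0014,0.02,0,-2,0,-0.001,0.02,0,0,0,-0.001,0.02,0,0,0,-0.001,0.02,0,0,0,-0.001,0.02,0,0,0,0,0,0,0,0,0,0,0,0,0]

```text
time_s: 16.85
ee_pos: [0.5084, -0.0016, 0.0031]
orientation: [3.141, 0.001, 3.11]
force: [1.0, 2.0, 7.5]
grip_width: 0.001
grasp_force: 3.7
```

```bash
python3 look.py
```

```text
16.85 [ 0.5084 -0.0016  0.0031] [1.  2.  7.5] [3.141e+00 1.000e-03 3.110e+00]
top (array([ 440.1, -132.5]), array([124.4,  26. ]), -88.0) 0.67
top (array([486.2, 262.7]), array([49.7, 21.7]), -89.6) 0.66
top (array([502.9, -58.3]), array([50.8, 23. ]), -64.2) 0.58
scene (array([485.9, 227.5]), array([126.7,  26.6]), 89.6) 0.88
scene (array([ 441.3, -129. ]), array([128.5,  31. ]), -88.3) 0.81
scene (array([512.2, -14.4]), array([126.6,  27.5]), 87.6) 0.72
scene (array([551.6, 184.7]), array([381.1, 183.9]), -85.8) 0.17
```

Call:
servo_tool:
  series: [0,0,0.0003,0,0,-0.0121,0.0171,0,0,0,-0.0121,0.0171,0,0,0,-0.0121,0.0171,0,0,0,-0.0121,0.0171,0,0,0,-0.0121,0.0171,0,0,0,-0.0121,0.0171,0,0,0,0,0,0,0,0,0,0,0,0,0]

```text
time_s: 17.95
ee_pos: [0.585, 0.0983, 0.0031]
orientation: [3.141, 0.002, 3.109]
force: [0.6, 1.1, 8.2]
grip_width: 0.0
grasp_force: 4.1
```

```bash
sed -i "s/    env.snapshot(cam)/    save(cam,'l_'+cam)/" look.py; python3 look.py; cp pics/l_scene.png pics/sc3.png
```

```text
17.95 [0.585  0.0983 0.0031] [0.6 1.1 8.2] [3.141e+00 2.000e-03 3.109e+00]
top (array([ 440.8, -131.3]), array([126.5,  26.3]), -89.6) 0.7
top (array([578.2,  80.1]), array([121.1,  27.3]), -89.5) 0.62
scene (array([ 440.2, -130.4]), array([125.6,  33.3]), -84.6) 0.87
scene (array([485.9, 241. ]), array([105. ,  32.5]), 89.6) 0.58
scene (array([586.5,  86.5]), array([124.6,  27.3]), 80.3) 0.56
```

View pics/sc3.png

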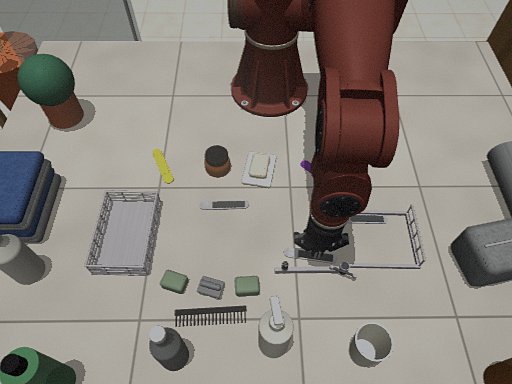

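Call:
servo_tool:
  series: [0.0007,0.017,0,0,0,0.0007,0.022,0,0,0,0.0007,0.022,0,0,0,0.0007,0.022,0,0,0,0.0007,0.022,0,0,0,0.0007,0.022,0,0,0,0.0007,0.022,0,0,0,0.0007,0.022,0,0,0,0,0,0,0,0,0,0,0,0,0,0,0,-0.01,0,0,0,0,-0.03,0,0,0,0,-0.03,0,0,0,0,0,0,0]

```text
time_s: 19.55
ee_pos: [0.5864, 0.2688, 0.0772]
orientation: [3.14, 0.005, 3.108]
force: [0.4, -0.3, 0.6]
grip_width: -0.004
grasp_force: 0.0
```

```bash
python3 look.py
```

```text
19.55 [0.5864 0.2688 0.0772] [ 0.4 -0.3  0.6] [3.14  0.005 3.108]
top (array([ 440.1, -131.3]), array([126.7,  25.8]), -88.2) 0.88
top (array([584.4, 255.4]), array([126.9,  28.5]), 79.0) 0.86
top (array([484.7, 224.4]), array([131.,  27.]), 88.3) 0.74
scene (array([ 441.1, -129.3]), array([123.4,  27.7]), 89.6) 0.97
scene (array([586.4, 258.9]), array([125.5,  28.4]), 79.9) 0.77
scene (array([485.8, 215. ]), array([103. ,  26.6]), 89.6) 0.76
scene (array([617.5,  68.3]), array([138. ,  25.4]), 89.5) 0.52
```

Call:
servo_tool:
  series: [0.0242,-0.0106,0,0,0,0.0242,-0.0106,0,0,0,0.0242,-0.0106,0,0,0,0.0242,-0.0106,0,0,0,0,0,0,0,0,0,0,0.03,0,0,0,0,0.03,0,0,0,0,0.008,0,0,0,0,0,0,0,0,0,0,0,0]

```text
time_s: 20.75
ee_pos: [0.4861, 0.2291, 0.004]
orientation: [-3.141, -0.001, 3.108]
force: [-0.2, -0.2, -0.5]
grip_width: 0.002
grasp_force: 0.0
```

Press and slide it 28 mm in, 5 mm toward the middle.

Call:
servo_tool:
  series: [0,0,0.0015,0,0,0,0,0,0,0,-0.002,0.008,0,0,0,-0.002,0.01,0,0,0,-0.001,0.01,0,0,0,0,0,0,0,0,0,0,-0.01,0,0,0,0,-0.03,0,0,0,0,-0.03,0,0,0,0,0,0,0]

```text
time_s: 21.75
ee_pos: [0.4945, 0.2574, 0.0775]
orientation: [3.14, 0.006, 3.108]
force: [0.4, 0.4, 0.5]
grip_width: 0.002
grasp_force: 0.0
```

```bash
python3 look.py
```

```text
21.75 [0.4945 0.2574 0.0775] [0.4 0.4 0.5] [3.14  0.006 3.108]
top (array([633.2,  82.6]), array([178. ,  27.8]), -89.4) 0.74
top (array([585. , 254.6]), array([129.2,  26.7]), 80.8) 0.65
top (array([ 440.1, -130.2]), array([124.5,  25.7]), -88.1) 0.64
scene (array([586.4, 258. ]), array([123.3,  28.5]), 81.6) 0.98
scene (array([494.9, 259.8]), array([125.9,  26.4]), 89.6) 0.9
scene (array([ 439.5, -129.1]), array([128.4,  37. ]), 89.6) 0.69
scene (array([ 664.2, -153. ]), array([54.5, 41.6]), 74.0) 0.66
```

Call:
servo_tool:
  series: [0.0051,-0.0474,0,0,0,0.0051,-0.0474,0,0,0,0.0051,-0.0474,0,0,0,0.0051,-0.0474,0,0,0,0.0051,-0.0474,0,0,0,0.0051,-0.0474,0,0,0,0.0051,-0.0474,0,0,0,0.0051,-0.0474,0,0,0,0,0,0,0,0,0,0,0.03,0,0,0,0,0.03,0,0,0,0,0.009,0,0,0,0,0,0,0,0,0,0,0,0]

```text
time_s: 23.35
ee_pos: [0.4381, -0.1199, 0.0034]
orientation: [3.141, -0.001, 3.108]
force: [-0.2, -0.1, -0.2]
grip_width: -0.001
grasp_force: 0.0
```

Call:
servo_tool:
  series: [0,0,0.0015,0,0,0,0,0,0,0,-0.005,0.012,0,0,0,-0.009,0.0203,0,0,0,-0.009,0.0203,0,0,0,-0.009,0.0203,0,0,0,-0.009,0.0203,0,0,0,-0.009,0.0203,0,0,0,-0.009,0.0203,0,0,0,-0.009,0.0203,0,0,0,-0.009,0.0203,0,0,0,-0.009,0.0203,0,0,0,-0.005,0.01,0,0,0,0,0,0,0,0,0,0,0,0,0]

```text
time_s: 24.85
ee_pos: [0.5372, 0.0817, 0.0031]
orientation: [3.141, 0.001, 3.109]
force: [0.4, 1.1, 6.4]
grip_width: 0.004
grasp_force: 3.2
```

```bash
python3 look.py
```

```text
24.85 [0.5372 0.0817 0.0031] [0.4 1.1 6.4] [3.141e+00 1.000e-03 3.109e+00]
top (array([532.6,  38. ]), array([65.2, 21.8]), -69.8) 0.61
scene (array([584.6, 256.9]), array([125.7,  27.2]), 82.5) 0.88
scene (array([493.4, 258.2]), array([129.1,  27. ]), 87.9) 0.73
scene (array([543.2,  71. ]), array([127.8,  27.7]), 89.5) 0.66
```

Call:
servo_tool:
  series: [0.0012,0.0207,0,0,0,0.0012,0.0207,0,0,0,0.0012,0.0207,0,0,0,0.0012,0.0207,0,0,0,0.0012,0.0207,0,0,0,0.0012,0.0207,0,0,0,0.0012,0.0207,0,0,0,0.0012,0.0207,0,0,0,0.0012,0.0207,0,0,0,0,0,0,0,0,0,0,-0.01,0,0,0,0,-0.04,0,0,0,0,-0.05,0,0,0,0,0,0,0.085,0,0,0,0,0.085]

```text
time_s: 26.55
ee_pos: [0.5329, 0.2673, 0.1042]
orientation: [3.141, 0.003, 3.107]
force: [-0.5, -0.4, -0.2]
grip_width: 0.331
grasp_force: 0.0
```

```bash
python3 look.py; python3 - <<'E'
from h import *
for cam in ('top','scene'):
    print(cam,[np.round(d['centre'],3) for d in env.tip_of(cam,'leg_tab')])
    for n,z in (('pumice1',.03),('brush',.034),('basket',.05)):
        print(n,[(np.round(d['centre'],3),round(d['p'],2)) for d in env.tip_of(cam,n)],[(rect(cam,d['region'],z),round(d['p'],2)) for d in env.trace(cam,n)])
E
```

```text
26.55 [0.5329 0.2673 0.1042] [-0.5 -0.4 -0.2] [3.141e+00 3.000e-03 3.107e+00]
top (array([533.6, 256.6]), array([124.8,  24.5]), -89.5) 0.95
top (array([584.2, 251.1]), array([118.3,  26.3]), 80.8) 0.85
top (array([493.5, 255.7]), array([126.3,  26.6]), -89.6) 0.77
scene (array([585.9, 257.9]), array([128. ,  27.7]), 81.1) 0.77
scene (array([492.1, 258.3]), array([129. ,  29.7]), 87.7) 0.62
scene (array([533.6, 259. ]), array([127. ,  28.1]), 89.5) 0.57
top [array([0.627, 0.018, 0.047])]
pumice1 [(array([ 0.664, -0.068,  0.002]), 0.94), (array([ 0.659, -0.238, -0.001]), 0.82)] [((array([ 649.6, -234. ]), array([54.1, 46.4]), 71.3), 0.69)]
brush [(array([ 0.67 , -0.152,  0.003]), 0.68)] [((array([ 661.4, -149.8]), array([54.4, 40.7]), 72.7), 0.55)]
basket [(array([ 0.532, -0.366, -0.   ]), 0.73)] [((array([ 526. , -359.2]), array([213. , 150.5]), -1.7), 0.61)]
scene [array([0.631, 0.02 , 0.048])]
pumice1 [(array([ 0.668, -0.07 , -0.003]), 0.96), (array([ 0.658, -0.231, -0.002]), 0.85), (array([ 0.527, -0.367, -0.002]), 0.37), (array([ 0.665, -0.153, -0.002]), 0.25), (array([0.532, 0.258, 0.   ]), 0.2)] [((array([ 659.9, -233.2]), array([62.3, 44.7]), 67.4), 0.8), ((array([671.6, -67.7]), array([51.6, 44.3]), 89.4), 0.57)]
brush [(array([ 0.666, -0.152,  0.   ]), 0.79)] [((array([ 675.8, -148.9]), array([56.8, 41. ]), 73.9), 0.94)]
basket [(array([ 0.525, -0.365, -0.002]), 0.93)] [((array([ 539.2, -357.5]), array([224.5, 148.3]), -1.7), 0.62)]
```

View pics/l_scene.png

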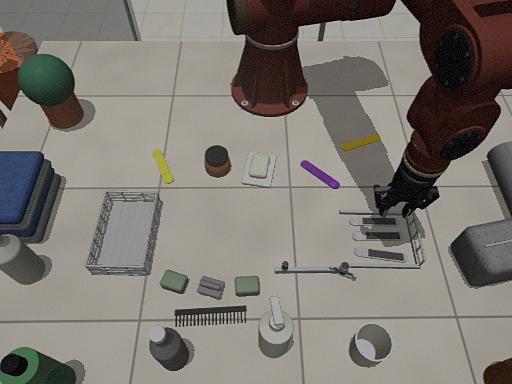

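Call:
servo_tool:
  series: [0,0,0,-8,0.06,0,0,0,-8,0.06,0,0,0,-8,0.06,0,0,0,-8,0.06,0,0,0,-8,0.06,0,0,0,-8,0.06,0,0,0,-8,0.06,0,0,0,-8,0.06,0,0,0,-8,0.06]

```text
time_s: 28.35
ee_pos: [0.532, 0.2674, 0.1024]
orientation: [-3.142, 0.0, -1.913]
force: [-0.7, -0.3, -0.2]
grip_width: 0.706
grasp_force: 0.0
```

Call:
servo_tool:
  series: [0.0389,-0.0263,0,0,0.06,0.0389,-0.0263,0,0,0.06,0.0389,-0.0263,0,0,0.06,0.0389,-0.0263,0,0,0.06,0.0389,-0.0263,0,0,0.06,0.0389,-0.0263,0,0,0.06,0.0389,-0.0263,0,0,0.06,0.0389,-0.0263,0,0,0.06,0.0389,-0.0263,0,0,0.06,0.0389,-0.0263,0,0,0.06,0.0389,-0.0263,0,0,0.06,0,0,0,0,0.06,0,0,0,0,0.06]

```text
time_s: 29.65
ee_pos: [0.6576, -0.2345, 0.1016]
orientation: [3.141, 0.0, -1.921]
force: [0.3, 0.1, -0.0]
grip_width: 0.703
grasp_force: 0.0
```

```bash
python3 - <<'E'
from h import *
s=env.state(); print(s['ee_pos'].round(4),s['orientation'].round(3))
save('wrist','w1')
for n in ('pumice1','brush'):
    print(n,[(np.round(d['centre'],3),round(d['p'],2)) for d in env.tip_of('wrist',n)],[(rect('wrist',d['region'],.03),round(d['p'],2)) for d in env.trace('wrist',n)])
E
```

```text
[ 0.6576 -0.2345  0.1016] [ 3.141  0.    -1.921]
pumice1 [(array([ 0.655, -0.235,  0.002]), 0.77)] [((array([ 654.5, -235.4]), array([56.2, 38.9]), 71.5), 0.89), ((array([ 648.7, -107.9]), array([10.5,  3.4]), -84.4), 0.52)]
brush [(array([ 0.67, -0.15,  0.  ]), 0.61)] [((array([ 667.3, -154.4]), array([64.9, 37.6]), 72.4), 0.9)]
```

View pics/w1.png

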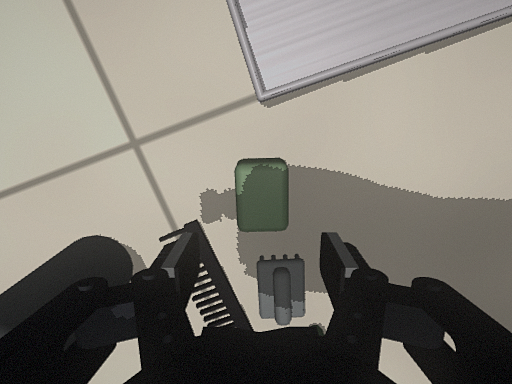

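Call:
servo_tool:
  series: [0.0009,0.0024,0.03,0,0.06,0,0,0.03,0,0.06,0,0,0.03,0,0.06,0,0,0,0,0.06,0,0,0,0,0.02,0,0,0,0,0.02,0,0,0,0,0.02,0,0,0,0,0.02]
  newtons: 40

```text
time_s: 30.7
ee_pos: [0.6565, -0.2341, 0.0144]
orientation: [-3.139, -0.0, -1.919]
force: [0.4, 0.7, 5.9]
grip_width: 0.459
grasp_force: 42.2
```

Call:
servo_tool:
  series: [0,0,-0.04,0,0.02,0,0,-0.05,0,0.02,0,0,0,0,0.02,0.0367,0.0241,0,0,0.02,0.0367,0.0241,0,0,0.02,0.0367,0.0241,0,0,0.02,0.0367,0.0241,0,0,0.02,0.0367,0.0241,0,0,0.02,0,0,0,0,0.02]

```text
time_s: 31.6
ee_pos: [0.4762, -0.3682, 0.103]
orientation: [-3.141, -0.002, -1.924]
force: [-0.0, -0.1, -0.5]
grip_width: 0.455
grasp_force: 41.5
```

Call:
servo_tool:
  series: [0,0,0.03,0,0.02,0,0,0.03,0,0.02,0,0,0.012,0,0.02,0,0,0,0,0.02,0,0,0,0,0.06,0,0,0,0,0.06,0,0,0,0,0.06,0,0,-0.04,0,0.06,0,0,-0.04,0,0.066,0,0,0,0,0.066]

```text
time_s: 32.6
ee_pos: [0.482, -0.3678, 0.1177]
orientation: [-3.133, -0.005, -1.919]
force: [0.5, 0.0, -0.5]
grip_width: 0.771
grasp_force: 0.0
```

Call:
servo_tool:
  series: [0,0,0,7.9,0.066,0,0,0,7.9,0.066,0,0,0,7.9,0.066,0,0,0,7.9,0.066,0,0,0,7.9,0.066,0,0,0,7.9,0.066,0,0,0,7.9,0.066,0,0,0,7.9,0.066,0,0,0,7.9,0.066,0,0,0,7.9,0.066,0,0,0,7.9,0.066,-0.0164,0.0368,0,0,0.066,-0.0164,0.0368,0,0,0.066,-0.0164,0.0368,0,0,0.066,-0.0164,0.0368,0,0,0.066,-0.0164,0.0368,0,0,0.066,-0.0164,0.0368,0,0,0.066,-0.0164,0.0368,0,0,0.066,0,0,0,0,0.066,0,0,0,0,0.066]

```text
time_s: 34.6
ee_pos: [0.6645, -0.151, 0.1105]
orientation: [-3.141, 0.0, 2.849]
force: [0.9, 0.2, 0.1]
grip_width: 0.77
grasp_force: 0.0
```

```bash
python3 - <<'E'
from h import *
s=env.state(); print(s['ee_pos'].round(4),s['orientation'].round(3),s['grip_width'])
env.snapshot('wrist')
for n in ('pumice1','brush'):
    print(n,[(np.round(d['centre'],3),round(d['p'],2)) for d in env.tip_of('wrist',n)],[(rect('wrist',d['region'],.032),round(d['p'],2)) for d in env.trace('wrist',n)])
E
```

```text
[ 0.6645 -0.151   0.1105] [-3.141  0.     2.849] 0.7703981272165538
pumice1 [(array([ 0.663, -0.071,  0.003]), 0.94)] [((array([662. , -72.9]), array([55.6, 42.3]), -87.6), 0.94)]
brush [(array([ 0.667, -0.153, -0.002]), 0.75)] [((array([ 662.8, -151. ]), array([51.6, 38.5]), 71.9), 0.68)]
```

Call:
servo_tool:
  series: [-0.001,-0.002,0.03,0,0.066,0,0,0.03,0,0.066,0,0,0.025,0,0.066,0,0,0.012,0,0.066,0,0,0,0,0.066,0,0,0,0,0.03,0,0,0,0,0.03,0,0,0,0,0.03,0,0,0,0,0.03]

```text
time_s: 35.75
ee_pos: [0.6652, -0.1542, 0.0146]
orientation: [-3.141, 0.002, 2.848]
force: [0.6, 0.2, 3.7]
grip_width: 0.63
grasp_force: 44.5
```

Call:
servo_tool:
  series: [0,0,-0.04,0,0.03,0,0,-0.05,0,0.03,0,0,0,0,0.03,0.01,-0.0398,0,0,0.03,0.01,-0.0398,0,0,0.03,0.01,-0.0398,0,0,0.03,0.01,-0.0398,0,0,0.03,0.01,-0.0398,0,0,0.03,0.01,-0.0398,0,0,0.03,0,0,0,0,0.03,0,0,0,0,0.03]

```text
time_s: 36.85
ee_pos: [0.5374, -0.3658, 0.1034]
orientation: [3.141, 0.0, 2.846]
force: [0.1, 0.6, -1.2]
grip_width: 0.631
grasp_force: 44.0
```

```bash
python3 look.py; cp pics/l_scene.png pics/sc4.png
```

```text
36.85 [ 0.5374 -0.3658  0.1034] [ 0.1  0.6 -1.2] [3.141 0.    2.846]
top (array([492.9, 255.6]), array([126.6,  26.4]), 88.4) 0.95
top (array([534.9, 257.7]), array([127.5,  25.5]), 88.7) 0.6
top (array([584.8, 254.6]), array([129.2,  26.3]), 80.8) 0.55
scene (array([585.9, 257.9]), array([123.3,  28.8]), 80.1) 0.86
scene (array([493.6, 258.2]), array([129.1,  27.1]), 87.8) 0.76
scene (array([535.1, 259.7]), array([128.4,  25.2]), 89.5) 0.63
```

View pics/sc4.png

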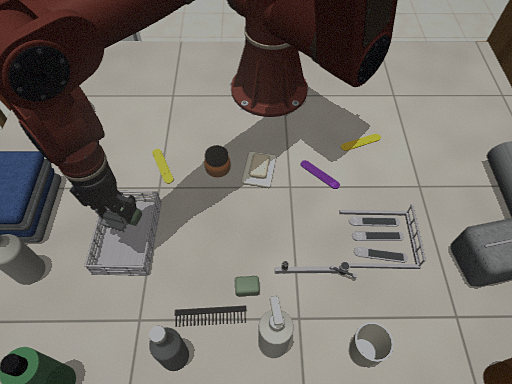

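Call:
servo_tool:
  series: [0,0,0.03,0,0.03,0,0,0.03,0,0.03,0,0,0.012,0,0.03,0,0,0,0,0.03,0,0,0,0,0.066,0,0,0,0,0.066,0,0,0,0,0.066,0,0,-0.04,0,0.066,0,0,-0.04,0,0.07,0,0,0,0,0.07]

```text
time_s: 38.05
ee_pos: [0.5405, -0.3678, 0.1192]
orientation: [-3.136, 0.01, 2.848]
force: [0.7, -0.1, 0.5]
grip_width: 0.818
grasp_force: 0.0
```

Call:
servo_tool:
  series: [0,0,0,-8.5,0.07,0,0,0,-8.5,0.07,0,0,0,0,0.07,-0.0177,0.0426,0,0,0.07,-0.0177,0.0426,0,0,0.07,-0.0177,0.0426,0,0,0.07,-0.0177,0.0426,0,0,0.07,-0.0177,0.0426,0,0,0.07,-0.0177,0.0426,0,0,0.07,-0.0177,0.0426,0,0,0.07,0,0,0,0,0.07,0,0,0,0,0.07]

```text
time_s: 39.25
ee_pos: [0.6612, -0.0654, 0.1114]
orientation: [-3.141, 0.0, -3.14]
force: [0.5, -0.2, 0.3]
grip_width: 0.821
grasp_force: 0.0
```

```bash
python3 - <<'E'
from h import *
s=env.state(); print(s['ee_pos'].round(4),s['orientation'].round(3),s['grip_width'])
save('wrist','w2'); save('top','t5')
for n in ('pumice1','brush'):
  for c in ('wrist','top'):
    print(c,n,[(np.round(d['centre'],3),round(d['p'],2)) for d in env.tip_of(c,n)],[(rect(c,d['region'],.032),round(d['p'],2)) for d in env.trace(c,n)])
E
```

```text
[ 0.6612 -0.0654  0.1114] [-3.141  0.    -3.14 ] 0.8214491460694604
wrist pumice1 [(array([ 0.663, -0.07 ,  0.002]), 0.84)] [((array([661.2, -70.1]), array([53.8, 43.1]), -87.1), 0.58)]
top pumice1 [(array([ 0.484, -0.37 ,  0.001]), 0.56)] [((array([ 477.8, -363.1]), array([59.8, 43.8]), 74.1), 0.82)]
wrist brush [] []
top brush [(array([ 0.544, -0.366,  0.006]), 0.91)] [((array([ 540.2, -362.3]), array([53.1, 39.1]), 71.5), 0.85)]
```

Stone and brush are in the basket; now pick the last stone at (0.663, -0.070).

Call:
servo_tool:
  series: [-0.002,-0.005,0.03,0,0.07,0,0,0.03,0,0.07,0,0,0.025,0,0.07,0,0,0.013,0,0.07,0,0,0,0,0.07,0,0,0,0,0.03,0,0,0,0,0.03,0,0,0,0,0.03,0,0,0,0,0.03]

```text
time_s: 40.65
ee_pos: [0.664, -0.0718, 0.015]
orientation: [-3.141, 0.003, -3.139]
force: [-0.8, -0.1, 5.8]
grip_width: 0.629
grasp_force: 43.1
```

Call:
servo_tool:
  series: [0,0,-0.04,0,0.03,0,0,-0.05,0,0.03,0,0,0,0,0.03,0.0096,-0.042,0,0,0.03,0.0096,-0.042,0,0,0.03,0.0096,-0.042,0,0,0.03,0.0096,-0.042,0,0,0.03,0.0096,-0.042,0,0,0.03,0.0096,-0.042,0,0,0.03,0.0096,-0.042,0,0,0.03,0,0,0,0,0.03,0,0,0,0,0.03]

```text
time_s: 41.85
ee_pos: [0.5961, -0.3665, 0.1032]
orientation: [3.141, 0.0, -3.141]
force: [-0.1, 0.2, -0.9]
grip_width: 0.629
grasp_force: 42.5
```

Call:
servo_tool:
  series: [0,0,0.03,0,0.03,0,0,0.03,0,0.03,0,0,0.012,0,0.03,0,0,0,0,0.03,0,0,0,0,0.07,0,0,0,0,0.07,0,0,0,0,0.07,0,0,-0.04,0,0.07,0,0,-0.04,0,0.07,0,0,-0.04,0,0.07,0.01,0.05,0,0,0.07,0.01,0.05,0,0,0.07,0.01,0.05,0,0,0.07,0.01,0.05,0,0,0.07,0,0,0,0,0.07,0,0,0,0,0.07]

```text
time_s: 43.45
ee_pos: [0.5572, -0.169, 0.1526]
orientation: [-3.14, 0.002, -3.137]
force: [0.3, -0.9, -0.1]
grip_width: 0.818
grasp_force: 0.0
```

```bash
python3 look.py; cp pics/l_scene.png pics/sc6.png; python3 - <<'E'
from h import *
for n in ('pumice1','brush','leg_tab'):
  for c in ('scene','top'):
    print(c,n,[(np.round(d['centre'],3),round(d['p'],2)) for d in env.tip_of(c,n)])
E
```

```text
43.45 [ 0.5572 -0.169   0.1526] [ 0.3 -0.9 -0.1] [-3.140e+00  2.000e-03 -3.137e+00]
top (array([585.3, 253.8]), array([130.5,  29.3]), 82.2) 0.77
top (array([492.9, 254.6]), array([129. ,  26.1]), 88.5) 0.66
top (array([535.1, 257.6]), array([127.3,  25.2]), 89.1) 0.64
scene (array([535. , 260.1]), array([124.9,  25.2]), 89.5) 0.93
scene (array([492. , 258.5]), array([129.6,  29.7]), 87.8) 0.75
scene (array([584.6, 258. ]), array([128. ,  30.4]), 80.5) 0.7
scene pumice1 [(array([ 0.481, -0.362,  0.004]), 0.92), (array([ 0.599, -0.361,  0.004]), 0.79)]
top pumice1 [(array([ 0.481, -0.37 ,  0.004]), 0.43)]
scene brush [(array([ 0.54 , -0.363, -0.001]), 0.83), (array([ 0.598, -0.365,  0.004]), 0.17)]
top brush []
scene leg_tab [(array([0.629, 0.019, 0.046]), 0.9)]
top leg_tab [(array([0.627, 0.016, 0.046]), 0.74)]
```

View pics/sc6.png

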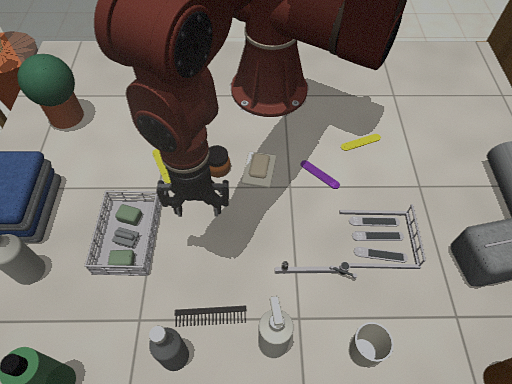

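The picture shows both stones and the brush in the basket at (128,213), (125,237) and (121,258). The three files lie side by side in the bay around (377,238), and the leg is out along (285,268).

```bash
python3 -c "
from station import env
print(env.job_done())"
```

```text
the job is handed in; nothing more can be done
None
```

I handed the job in at about 43 s, with no verdict returned: the last camera check showed the leg out at its end stop, all three steel files flat side by side in the bay, and both pumice stones and the brush in the basket.

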